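# Make room in the jar row and close it up again

## Task

Put the spare specimen jar that stands alone behind the rack back in the middle of the tight row in the rack, two jars on either side: nudge the row apart there so that the bookend gives way, then set the jar down between its neighbours, upright on the rack floor. Then push the bookend up against the row again so that it keeps a light pressure on all five jars and none can rattle, and let go. It is glass: never press hard on the jars or the row, keep them upright, and leave the dropper, slide case, glass dish and brown bottle where they are.

Things in the scene. Friction and masses are not known exactly. Their poses are not given: they have to be found in the camera images.
- jar_rack: Fixed aluminium rack for one row of jars, 236 mm long, 48 mm wide. Origin at the centre of its underside; z up; the row runs along its y axis. The jars stand on its floor 6 mm above the table between two low side walls (inner faces at x = +-19 mm, tops 31 mm above the table). At +y a fixed end plate (inner face at y = +112 mm, top at 68 mm); at -y the sliding bookend.
- bookend (a joint): Grey plastic bookend that slides along the rack: value 0 to 0.040 m, grows as it moves away from the row (rack -y), hard stop at 0.040. Starts near 0, up to 4 mm clear of the row. Its row-side face is 144 mm + value from the fixed end plate (five jars take 178 mm). It drags with 4.5 N of friction and stays where left, so it keeps a light pressure on the row once pushed firmly against it.
- bookend_lug (a point): Top centre of the bookend's upright grip lug, 110 mm above the table. The lug is 16 mm wide across the rack (x), 14 mm along it (y), and stands free over its upper 40 mm; its centre line lies 24 mm behind the bookend's row-side face, whose plate is 68 mm tall.
- row_jar_1: Amber glass specimen jar with a screw cap, upright in the rack: a cylinder 35.6 mm in diameter (cap and body alike) and 79 mm tall, about 60 g. Origin at the centre of its underside. First of the four in the row: at the fixed end plate.
- row_jar_2: Amber glass specimen jar with a screw cap, upright in the rack: a cylinder 35.6 mm in diameter (cap and body alike) and 79 mm tall, about 60 g. Origin at the centre of its underside. Second from the fixed end plate.
- row_jar_3: Amber glass specimen jar with a screw cap, upright in the rack: a cylinder 35.6 mm in diameter (cap and body alike) and 79 mm tall, about 60 g. Origin at the centre of its underside. Third from the fixed end plate; it touches, or almost touches, the second.
- row_jar_4: Amber glass specimen jar with a screw cap, upright in the rack: a cylinder 35.6 mm in diameter (cap and body alike) and 79 mm tall, about 60 g. Origin at the centre of its underside. Fourth from the fixed end plate, next to the bookend.
- spare_jar: Amber glass specimen jar with a screw cap, standing alone on the table behind the rack, left of the sloping pipette stand: a cylinder 35.6 mm in diameter (cap and body alike) and 79 mm tall, about 60 g. Origin at the centre of its underside. The fifth jar, which is to go in; its mass may differ by some 40 percent.
- dropper: Glass dropper with a rubber bulb, 158 x 15 mm, lying on the table at its front edge. Origin under its middle, long axis along its y. A bystander.
- slide_box: Flat closed slide case, 73 x 86 x 20 mm, lying in the perforated tray on the left; origin at the centre of its underside. A bystander.
- dish: Flat clear glass dish with lid, 88 mm across, 26 mm tall, at the back of the table; origin at the centre of its underside. A bystander.
- brown_bottle: Brown screw-cap bottle 60 mm across, 161 mm tall, at the back right; origin at the centre of its underside. A bystander.
There are look-alikes about, which are no part of the job. What is shaped like the row_jar_3 but pink or purple is not meant. What is shaped like the spare_jar but yellow is not meant.

How it is judged:
On the way, in this order (a step that is already met when the one before it is completed fails the run):
1. the second and third jars of the row stand apart by at least a jar's width, all four still upright on the rack floor (horizontal distance between row_jar_2 and row_jar_3 above 0.0715 m and z of row_jar_1 in the frame of jar_rack between 0.003 and 0.009 m and x of row_jar_1 in the frame of jar_rack between -0.004 and 0.004 m and angle between each of row_jar_1, row_jar_2, row_jar_3, row_jar_4's own z axis and vertical below 0.07 rad and z of row_jar_2 in the frame of jar_rack between 0.003 and 0.009 m and x of row_jar_2 in the frame of jar_rack between -0.004 and 0.004 m and z of row_jar_3 in the frame of jar_rack between 0.003 and 0.009 m and x of row_jar_3 in the frame of jar_rack between -0.004 and 0.004 m and z of row_jar_4 in the frame of jar_rack between 0.003 and 0.009 m and x of row_jar_4 in the frame of jar_rack between -0.004 and 0.004 m), for 0.2 s.
2. the spare jar stands on the rack floor between the second and third jars (z of spare_jar in the frame of jar_rack between 0.003 and 0.009 m and x of spare_jar in the frame of jar_rack between -0.004 and 0.004 m and angle between spare_jar's own z axis and vertical below 0.07 rad and horizontal distance between spare_jar and row_jar_2 below 0.045 m and horizontal distance between spare_jar and row_jar_3 below 0.045 m), for 0.2 s.
At the end, for the whole second after the job is handed in: All five jars stand upright (within 0.07 rad) on the rack floor, in line (4 mm), the spare one in the middle, neighbours' axes less than 39 mm apart; the released bookend still presses on the last jar with over 1 N, and the first three jars press on one another with over 0.5 N; all at rest (z of row_jar_1 in the frame of jar_rack between 0.003 and 0.009 m and x of row_jar_1 in the frame of jar_rack between -0.004 and 0.004 m and angle between each of row_jar_1, row_jar_2, spare_jar, row_jar_3, row_jar_4's own z axis and vertical below 0.07 rad and z of row_jar_2 in the frame of jar_rack between 0.003 and 0.009 m and x of row_jar_2 in the frame of jar_rack between -0.004 and 0.004 m and z of spare_jar in the frame of jar_rack between 0.003 and 0.009 m and x of spare_jar in the frame of jar_rack between -0.004 and 0.004 m and z of row_jar_3 in the frame of jar_rack between 0.003 and 0.009 m and x of row_jar_3 in the frame of jar_rack between -0.004 and 0.004 m and z of row_jar_4 in the frame of jar_rack between 0.003 and 0.009 m and x of row_jar_4 in the frame of jar_rack between -0.004 and 0.004 m and horizontal distance between row_jar_1 and row_jar_2 below 0.039 m and horizontal distance between row_jar_2 and spare_jar below 0.039 m and horizontal distance between spare_jar and row_jar_3 below 0.039 m and horizontal distance between row_jar_3 and row_jar_4 below 0.039 m and contact force between bookend and row_jar_4 above 1 N and contact force between row_jar_1 and row_jar_2 above 0.5 N and contact force between row_jar_2 and spare_jar above 0.5 N and linear speed of each of row_jar_1, row_jar_2, spare_jar, row_jar_3, row_jar_4 below 0.01 m/s); the robot touches nothing.
It fails at once if the row is squeezed: over 25 N between the bookend and the jar beside it (contact force between bookend and row_jar_4 above 25 N).
It fails at once if the spare jar is pressed on the rack or on a neighbour in the row with over 35 N (contact force between spare_jar and jar_rack above 35 N or contact force between spare_jar and row_jar_2 above 35 N or contact force between spare_jar and row_jar_3 above 35 N).
It fails at once if a jar is tipped by more than 0.35 rad (angle between any of row_jar_1, row_jar_2, spare_jar, row_jar_3, row_jar_4's own z axis and vertical above 0.35 rad).
It fails at once if a bystander is moved by more than 15 mm (distance of any of dropper, dish, brown_bottle, slide_box from where it was at the start of the episode above 0.015 m).
It also fails if it takes over 56 s, if anything falls off the work surface, if the arm or the gripper's body presses on something with over 40 N, if the wrist force passes 120 N, or if a joint passes its speed limit or range.

## Robot

A 7-joint arm with a two-finger parallel gripper is mounted at the origin on a cart in front of the work surface, level with it; the furniture and walls round the work are solid. World frame = base frame: x ahead of the robot, y to its left, z up, the work surface at z = 0. Lengths are in m, angles in rad, forces in N, time in s.
With the tool pointing down it reaches from about 0.425 to 0.8 m from the base axis. Payload 8.3 kg.
Tool frame: the origin (TCP) lies midway between the tips of the shut fingers; the grasp point (between the pads) lies 19 mm behind it; z points along the fingers, y is the line along which they close (so a half turn about z gives the same grasp; the last joint's range is limited). The gripper opens to 85 mm and grips with 20 to 120 N. Pads are 22 mm wide; open, the fingers measure 114 mm over their backs; the gripper's body (76 mm by 85 mm) begins 54 mm behind the grasp point. The pads swing forward as they close: fully open they stand 13 mm farther back than shut.
Start: joints at [-1.263, 0.383, 0.016, 1.37, -0.006, 1.388, -0.046], TCP at [0.226, 0.583, 0.231] pointing down, gripper open.
Joint ranges: [-2.95, 2.95], [-0.25, 2.06], [-1.52, 1.56], [0.18, 2.33], [-1.44, 4.58], [0.02, 2.06], [-3.01, 3.01]. Speed limits (rad/s): [2.39, 2.39, 3.01, 3.01, 3.14, 3.14, 3.14].

## Interface

Orientations are given as a unit quaternion [w, x, y, z].
In Python, from station import * gives the robot as it stands.
- The arm moves only by the tool play_rows, never from a script. Its argument "moves" is text: rows parted by semicolons, each of 7 numbers parted by spaces: the shift along the tool's x, y, z in m, then the turn, a rotation vector about the tool's x, y, z in rad, then the opening in per cent of the stroke, from 0 (shut) to 100 (fully open). In form: tx ty tz ax ay az fingers; .... A call has 1 to 20 rows; each row is the pose to reach, as a shift and turn from the pose commanded when the call began, along the tool's axes at that moment; what a row does not reach only later rows make up. A row lasts 1/12 s, in which the tool goes at most 41.7 mm and 7.16 degrees, less where a joint would pass 70% of its speed; a pose out of reach is approached as far as the arm can. A call with a gripper value outside its range is refused whole. The fingers move at their own pace and stop on an object; "squeeze" is the grip in N (left out, the last holds). Time passes only in rows, so rows that repeat a pose let the fingers close. It gives the time, the measured TCP pose, the force, the opening and the grip force at its end, in the units of the state.
- observe(): the state, without advancing time (a new reading comes with each control period).
- grab_frame(name): name is "scene" or "top"; returns the picture (420x560x3 uint8, red, green, blue); there is no depth.
- camera_params(name): a dict with "fx", "fy", "cx", "cy" (pixels), "T" (4x4, takes a point from camera to world coordinates). Camera axes: x right, y up, looking along -z (the intrinsics and any distortion apply to the point x, -y, -z); pixel columns grow to the right and rows downward; lengths in m; the calibration is good to about 2 mm. A picture is of the moment at which its call begins. camera_params takes no time and is no camera call.
- sign_off(): hands the job in; it is judged then, once.
The state is a dict: "clock": time; "joint_pos": joint angles; "qvel": joint speeds; "tau": joint torques, N m; "position": TCP position; "ee_rot": TCP orientation; "ft_force": force on the tool from outside, world axes, zero at the start; "wrist_torque": the same for the moment, N m; "grip_width": opening from 0.0 (shut) to 1.0 (fully open); "grip_force": force on a finger pad.
Only numpy, scipy, OpenCV 4.12 (cv2) and the standard library are available. Lean on these libraries where they do the work, as an engineer would, in place of code of your own. Each camera call takes 0.05 s, during which the arm holds its last target. There are 200 camera calls.

## Working session

There is one attempt and no reset: what is moved stays moved. The work goes in short steps, Python scripts to look and compute and a tool call to move; the robot and the scene stay as the last step left them, time stands still between calls to the robot, and variables do not carry over. Pictures are saved under pics/ and viewed, at most 10 in all, crops included, and the job is handed in when it is done.

Besides the shell and the picture viewer there is one more tool, called after "Emit:" as name(argument=value, ...) on one line, values as JSON. play_rows: Moves the arm, as the interface text tells. Its arguments: {"type":"object","properties":{"moves":{"type":"string"},"squeeze":{"type":"number"}},"required":["moves"]}

```bash
mkdir -p pics; cat > h.py <<'E'
from station import *
import numpy as np, cv2
from scipy.spatial.transform import Rotation as R
def save(n,img,crop=None,s=1):
    if crop: a,b,c,d=crop; img=img[b:d,a:c]
    img=cv2.resize(img,None,fx=s,fy=s,interpolation=cv2.INTER_CUBIC)
    cv2.imwrite('pics/'+n+'.png',img[:,:,::-1])
def ray(c,u,v):
    T=np.array(c['T']); d=np.array([(u-c['cx'])/c['fx'],-(v-c['cy'])/c['fy'],-1.])
    return T[:3,3],T[:3,:3]@d
def onz(c,u,v,z):
    o,d=ray(c,u,v); return o+d*(z-o[2])/d[2]
def proj(c,p):
    T=np.array(c['T']); q=T[:3,:3].T@(np.array(p)-T[:3,3]); return c['cx']+c['fx']*q[0]/-q[2], c['cy']-c['fy']*q[1]/-q[2]
def tri(c1,p1,c2,p2):
    o1,d1=ray(c1,*p1);o2,d2=ray(c2,*p2)
    s=np.linalg.lstsq(np.c_[d1,-d2],o2-o1,rcond=None)[0]
    a=o1+d1*s[0];b=o2+d2*s[1]; return (a+b)/2,np.linalg.norm(a-b)
E
python3 - <<'E'
from h import *
np.set_printoptions(precision=4,suppress=True)
for n in('scene','top'):
    im=grab_frame(n); np.save(n+'0.npy',im); save(n+'0',im,s=1.42); print(n,camera_params(n))
print(observe())
E
```

```text
scene {'fx': 464.2679561289774, 'fy': 464.2679561289774, 'cx': 284.0867111866266, 'cy': 210.03405921053053, 'T': array([[ 0.556 ,  0.3252, -0.7649, -0.1494],
       [-0.8309,  0.2406, -0.5017, -0.5351],
       [ 0.0208,  0.9145,  0.404 ,  0.4614],
       [ 0.    ,  0.    ,  0.    ,  1.    ]])}
top {'fx': 381.56754339187944, 'fy': 381.56754339187944, 'cx': 282.2129948189355, 'cy': 213.27188402457352, 'T': array([[ 0.0281,  0.9881, -0.1509,  0.4572],
       [-0.9996,  0.0287,  0.0017, -0.0383],
       [ 0.0061,  0.1508,  0.9885,  0.9363],
       [ 0.    ,  0.    ,  0.    ,  1.    ]])}
{'clock': 0.1, 'joint_pos': array([-1.2629,  0.3841,  0.0164,  1.371 , -0.0063,  1.3882, -0.0466]), 'qvel': array([-0.    , -0.0006,  0.0022, -0.0025,  0.0004, -0.0002, -0.0002]), 'tau': array([  0.0039, -62.9127,   0.8477, -37.276 ,   0.0165,   0.0105,
        -0.    ]), 'position': array([0.2263, 0.5821, 0.2304]), 'ee_rot': array([-0.0002,  0.1843,  0.9829, -0.0009]), 'ft_force': array([-0.2979, -0.8549, -0.2105]), 'wrist_torque': array([-0.0311, -0.0018, -0.046 ]), 'grip_force': 0.0, 'grip_width': 0.9965189341144911}
```

View pics/scene0.png

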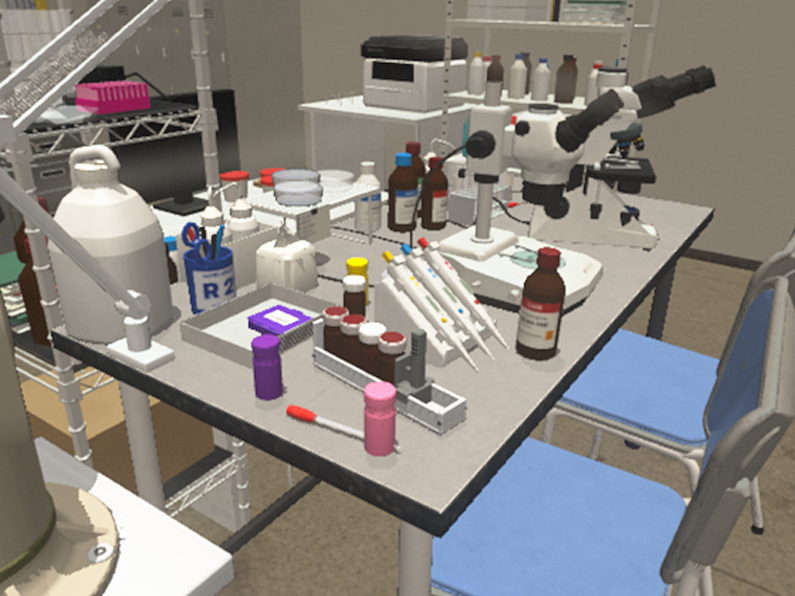

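View pics/top0.png

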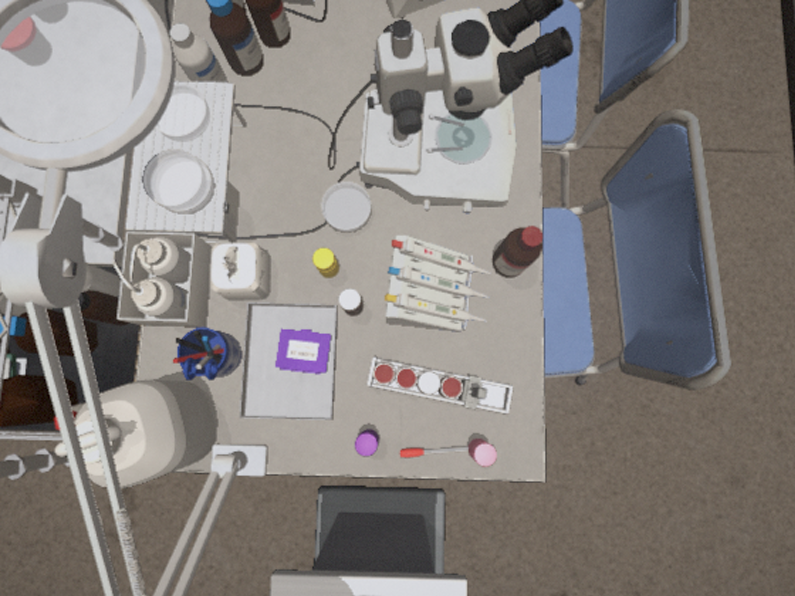

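Scene: four jars in the rack (dark caps at (335,315), (353,322), (372,330), (392,340)), lug at (418,345), and the spare with a white cap at (354,285). Top: jars at (384,373), (407,378), (429,383) and (452,387), lug at about (478,392), spare at (349,300). All are in the enlarged pictures' pixels.

```bash
python3 - <<'E'
from h import *
save('topc',np.load('top0.npy'),(230,200,370,300),5.5)
save('scenec',np.load('scene0.npy'),(215,185,335,305),4.9)
E
```

```text
(no output)
```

View pics/topc.png

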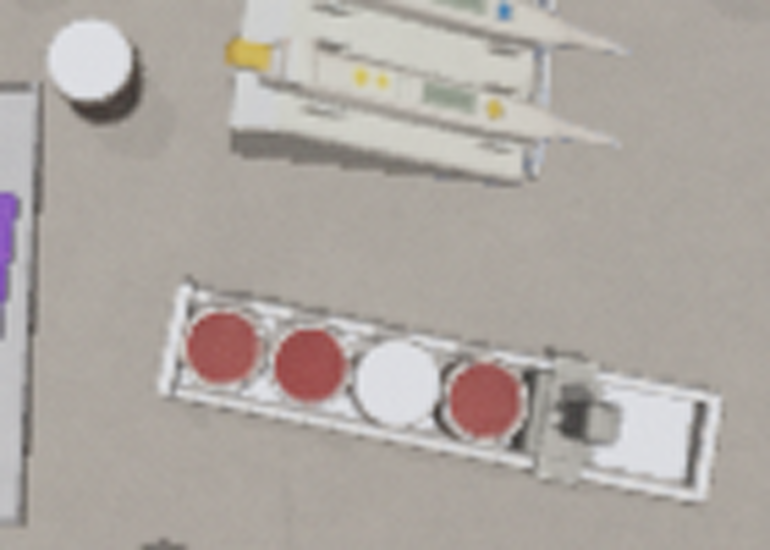

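View pics/scenec.png

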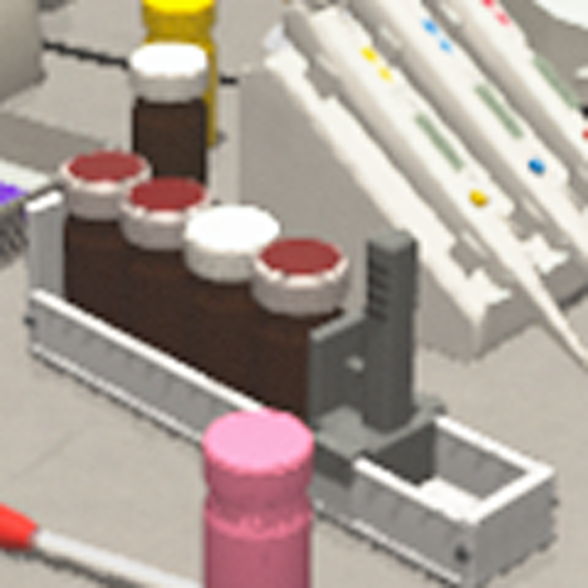

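Crops: top caps at (223,347), (310,365), (398,383), (485,400), spare (91,61), lug top about (604,422), rack −y corners (718,397) and (705,497). Scene caps at (106,168), (166,194), (232,228), (300,257), spare (170,60), lug top (391,240), rack corners (551,468) and (470,520).

```bash
python3 - <<'E'
from h import *
np.set_printoptions(precision=4,suppress=True)
ct,cs=camera_params('top'),camera_params('scene')
T=dict(j1=(223,347),j2=(310,365),j3=(398,383),j4=(485,400),sp=(91,61),lug=(604,422),cA=(718,397),cB=(705,497))
S=dict(j1=(106,168),j2=(166,194),j3=(232,228),j4=(300,257),sp=(170,60),lug=(391,240),cA=(551,468),cB=(470,520))
P={}
for k in T:
    t=np.array(T[k])/5.5+(230,200); s=np.array(S[k])/4.9+(215,185)
    p,e=tri(ct,t,cs,s); h={'j':.085,'s':.079,'l':.110,'c':.031}[k[0]]
    P[k]=onz(ct,*t,h); print(k,p,'gap',round(e,4),'top@z',P[k],'scene@z',onz(cs,*s,h))
d=P['j1']-P['j4'];print('len',np.linalg.norm(d),'yaw of rack y axis from world y',np.arctan2(-d[0],d[1]))
o=observe();print(R.from_quat(np.r_[o['ee_rot'][1:],o['ee_rot'][0]]).as_matrix())
E
```

```text
j1 [ 0.475  -0.0172  0.0837] gap 0.0001 top@z [ 0.475  -0.0172  0.085 ] scene@z [ 0.4729 -0.019   0.085 ]
j2 [ 0.4686 -0.0521  0.0848] gap 0.0005 top@z [ 0.4688 -0.0523  0.085 ] scene@z [ 0.4682 -0.0522  0.085 ]
j3 [ 0.4625 -0.0878  0.0833] gap 0.0004 top@z [ 0.4626 -0.0878  0.085 ] scene@z [ 0.4596 -0.0896  0.085 ]
j4 [ 0.4567 -0.1227  0.0842] gap 0.0007 top@z [ 0.4569 -0.1229  0.085 ] scene@z [ 0.4552 -0.1232  0.085 ]
sp [0.5913 0.0414 0.0768] gap 0.0006 top@z [0.5908 0.0414 0.079 ] scene@z [0.5872 0.0378 0.079 ]
lug [ 0.4492 -0.1664  0.1073] gap 0.0019 top@z [ 0.4497 -0.1668  0.11  ] scene@z [ 0.4439 -0.1686  0.11  ]
cA [ 0.4607 -0.2273  0.0315] gap 0.0006 top@z [ 0.4609 -0.2277  0.031 ] scene@z [ 0.4613 -0.2267  0.031 ]
cB [ 0.4181 -0.221   0.0309] gap 0.0026 top@z [ 0.4188 -0.222   0.031 ] scene@z [ 0.4169 -0.2202  0.031 ]
len 0.10724571773705255 yaw of rack y axis from world y -0.1696433844131402
[[-0.932   0.3624 -0.0006]
 [ 0.3624  0.932  -0.0016]
 [ 0.     -0.0017 -1.    ]]
```

```bash
python3 - <<'E'
from h import *
a=np.load('scene0.npy')[0:290,0:140]; b=np.load('top0.npy')[130:420,0:250]
save('left',np.hstack([a,b]),None,2)
E
```

```text
(no output)
```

View pics/left.png

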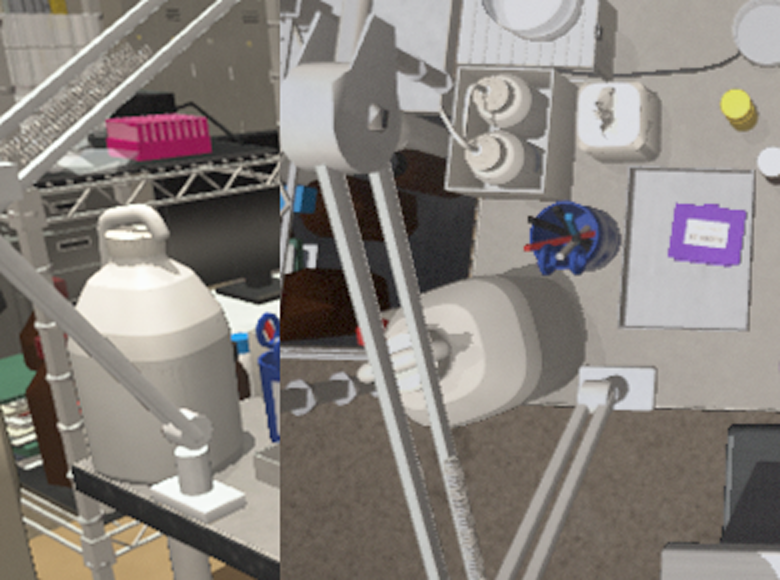

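Left crop: lamp post pivot at scene (190,430) and top (610,385). The lower arm runs towards the robot and the upper arm goes back up. The jug stands at about top (450,350), handle at scene (135,215).

```bash
python3 - <<'E'
from h import *
np.set_printoptions(precision=3,suppress=True)
ct,cs=camera_params('top'),camera_params('scene')
S=lambda x,y:(x/2,y/2)
T=lambda x,y:((x-280)/2,130+y/2)
print('pivot',tri(ct,T(608,388),cs,S(190,430)))
print('jug handle',tri(ct,T(405,365),cs,S(132,215)))
print('jug base', onz(cs,*S(155,485),0), onz(cs,*S(80,460),0), onz(cs,*S(240,440),0))
def lineint(t,s1,s2):
    o,d1=ray(cs,*s1);_,d2=ray(cs,*s2);n=np.cross(d1,d2);ot,dt=ray(ct,*t)
    return ot+dt*((o-ot)@n)/(dt@n)
for t in[(585,440),(550,510),(520,575)]: print('lower',lineint(T(*t),S(185,425),S(0,245)))
for t in[(440,575),(400,420),(375,300),(355,180)]: print('upper',lineint(T(*t),S(10,155),S(190,0)))
print('clampR',onz(ct,*T(655,390),.02))
E
```

```text
pivot (array([0.334, 0.213, 0.081]), np.float64(0.009898338814016867))
jug handle (array([0.378, 0.329, 0.267]), np.float64(0.0009666727364535219))
jug base [0.329 0.291 0.   ] [0.316 0.408 0.   ] [0.452 0.311 0.   ]
lower [0.294 0.213 0.136]
lower [0.248 0.217 0.209]
lower [0.213 0.218 0.264]
upper [0.246 0.237 0.361]
upper [0.364 0.236 0.435]
upper [0.44  0.231 0.485]
upper [0.504 0.223 0.529]
clampR [0.328 0.173 0.02 ]
```

The lamp arms stand in a plane at y≈0.22, spanning z 0.08 to 0.53, so I go up over them, then swing across.

Emit:
play_rows(moves="0 -0.014 -0.0325 0 0 0 100; 0 -0.028 -0.065 0 0 0 100; 0 -0.042 -0.0975 0 0 0 100; 0 -0.055 -0.13 0 0 0 100; 0 -0.069 -0.1625 0 0 0 100; 0 -0.083 -0.195 0 0 0 100; 0 -0.096 -0.2275 0 0 0 100; 0 -0.11 -0.26 0 0 0 100; 0 -0.124 -0.2925 0 0 0 100; 0 -0.138 -0.325 0 0 0 100; 0 -0.151 -0.3575 0 0 0 100; 0 -0.165 -0.39 0 0 0 100; 0 -0.165 -0.39 0 0 0 100; 0 -0.165 -0.39 0 0 0 100", squeeze=25)

```text
clock: 1.27
position: [0.166, 0.4262, 0.5798]
ee_rot: [0.003, 0.184, 0.983, 0.022]
ft_force: [0.6, 1.0, -0.6]
grip_width: 0.995
grip_force: 0.0
```

```bash
python3 - <<'E'
from h import *
o=observe();print(o['clock'],o['position'],o['joint_pos'],o['ft_force'],o['qvel'])
r=np.hypot(*o['position'][:2])
for d in np.arange(6.6,80,6.6): 
    p=np.radians(d); print(f"{-r*np.sin(p):.3f} {r*(np.cos(p)-1):.3f} 0 0 0 {p:.3f} 100",end='; ')
E
```

```text
1.2667 [0.16596798 0.42619533 0.57976363] [-1.84062998  0.08985856  0.66726092  0.97109519 -0.06539868  2.05507433
 -0.00870891] [ 0.64451545  1.01664286 -0.59299963] [-1.15952185 -0.19196022  1.20207593  0.1108382  -0.0193348  -0.00145323
  0.04237853]
-0.053 -0.003 0 0 0 0.115 100; -0.104 -0.012 0 0 0 0.230 100; -0.155 -0.027 0 0 0 0.346 100; -0.203 -0.048 0 0 0 0.461 100; -0.249 -0.074 0 0 0 0.576 100; -0.292 -0.105 0 0 0 0.691 100; -0.330 -0.141 0 0 0 0.806 100; -0.364 -0.181 0 0 0 0.922 100; -0.394 -0.225 0 0 0 1.037 100; -0.418 -0.271 0 0 0 1.152 100; -0.436 -0.321 0 0 0 1.267 100; -0.449 -0.372 0 0 0 1.382 100;
```

Emit:
play_rows(moves="0 0 0 -0.12 0 0 100; 0 0 0 -0.24 0 0 100; 0 0 0 -0.36 0 0 100; 0 0 0 -0.48 0 0 100; 0 0 0 -0.5 0 0 100; 0 0 0 -0.5 0 0 100; 0 0 0 -0.5 0 0 100; 0 0 0 -0.5 0 0 100; 0 0 0 -0.5 0 0 100")

```text
clock: 2.02
position: [0.1681, 0.4407, 0.5839]
ee_rot: [0.045, 0.177, 0.952, 0.246]
ft_force: [-0.6, 0.1, 0.3]
grip_width: 1.0
grip_force: 0.0
```

```bash
cat >> h.py <<'E'
def cur():
    o=observe(); return o,np.array(o['position']),R.from_quat(np.r_[o['ee_rot'][1:],o['ee_rot'][0]])
def rows(p0,R0,tg):
    for p,Q,g in tg:
        t=R0.inv().apply(np.array(p)-p0); a=(R0.inv()*Q).as_rotvec()
        print(' '.join(f'{x:.3f}' for x in [*t,*a]),g,end='; ')
    print()
def tool(yaw,tilt=0): # tool y at world angle yaw, z down; tilt leans the fingers out along tool y
    y=np.array([np.cos(yaw),np.sin(yaw),0]);z=np.array([0,0,-1.])
    return R.from_matrix(np.c_[np.cross(y,z),y,z])*R.from_rotvec([-tilt,0,0])
E
python3 - <<'E'
from h import *
o,p,Q=cur();print(o['clock'],p,o['joint_pos'],o['ft_force'],o['qvel']);print(Q.as_matrix())
E
```

```text
2.0167 [0.16808282 0.44072014 0.58391012] [-0.98189176 -0.25390276 -0.21817923  1.35834288 -0.05451693  1.52485672
 -0.01547124] [-0.58419984  0.10626     0.32612888] [ 1.66900761e+00 -2.96677149e-04 -1.13256286e+00  8.82325595e-02
 -4.81324030e-01 -2.89061651e-01  3.77086675e-01]
[[-0.9334699   0.31462033  0.17218591]
 [ 0.35865046  0.81624087  0.45290251]
 [ 0.00194716  0.48452542 -0.87477501]]
```

```bash
python3 - <<'E'
from h import *
o,p,Q=cur(); a=np.radians(69); T=tool(a,.5)
tg=np.array([.55*np.cos(a),.55*np.sin(a),.65])
rows(p,Q,[(p+(tg-p)*k,T,100) for k in(.25,.5,.75,1)])
E
```

```text
-0.000 0.025 -0.005 0.006 -0.002 -0.001 100; -0.000 0.050 -0.010 0.006 -0.002 -0.001 100; -0.001 0.075 -0.015 0.006 -0.002 -0.001 100; -0.001 0.101 -0.020 0.006 -0.002 -0.001 100;
```

Emit:
play_rows(moves="0 0.025 -0.005 0 0 0 100; 0 0.05 -0.01 0 0 0 100; 0 0.075 -0.015 0 0 0 100; 0 0.1 -0.02 0 0 0 100; 0 0.1 -0.02 0 0 0 100; 0 0.1 -0.02 0 0 0 100; 0 0.1 -0.02 0 0 0 100; 0 0.1 -0.02 0 0 0 100")

```text
clock: 2.68
position: [0.1959, 0.5126, 0.6494]
ee_rot: [0.045, 0.177, 0.952, 0.246]
ft_force: [0.5, 0.1, 0.5]
grip_width: 1.001
grip_force: 0.0
```

```bash
python3 - <<'E'
from h import *
o,p,Q=cur();print(o['clock'],p,np.hypot(*p[:2]),o['joint_pos'],o['ft_force'],o['qvel'])
from scipy.optimize import fsolve
# planar check with state0 and this one if j3~0
a0=np.degrees(np.arctan2(p[1],p[0])); r=np.hypot(*p[:2]);z=p[2]
L=[]
for k in range(1,14):
    d=np.radians(a0-79.5*k/13); L.append(([r*np.cos(d),r*np.sin(d),z],tool(d,.5),100))
rows(p,Q,L)
E
```

```text
2.6833 [0.19591629 0.51259791 0.64942959] 0.5487620735093709 [-1.01565784 -0.01071911 -0.26720173  0.9913427   0.0340578   1.65716887
 -0.06842061] [0.52692428 0.13152792 0.47516199] [-0.00132755 -0.01121137 -0.00015123 -0.00060777  0.00209415  0.00235847
 -0.00062503]
-0.058 -0.003 -0.002 0.005 -0.052 0.091 100; -0.116 -0.011 -0.006 0.004 -0.104 0.185 100; -0.173 -0.024 -0.014 0.004 -0.155 0.278 100; -0.227 -0.043 -0.024 0.004 -0.206 0.372 100; -0.279 -0.066 -0.037 0.004 -0.258 0.465 100; -0.328 -0.094 -0.053 0.004 -0.309 0.559 100; -0.373 -0.127 -0.071 0.004 -0.360 0.652 100; -0.414 -0.164 -0.091 0.004 -0.412 0.746 100; -0.450 -0.204 -0.114 0.003 -0.463 0.840 100; -0.481 -0.247 -0.138 0.003 -0.515 0.933 100; -0.507 -0.294 -0.163 0.003 -0.566 1.027 100; -0.527 -0.342 -0.190 0.003 -0.617 1.120 100; -0.540 -0.391 -0.217 0.003 -0.669 1.214 100;
```

```bash
python3 - <<'E'
from h import *
o,p,Q=cur()
a0=np.degrees(np.arctan2(p[1],p[0])); r=np.hypot(*p[:2]);z=p[2]
L=[]
for k in range(1,20):
    d=np.radians(a0-79.5*k/19); L.append(([r*np.cos(d),r*np.sin(d),z],tool(d,.5),100))
rows(p,Q,L)
E
```

```text
-0.040 -0.001 -0.001 0.005 -0.036 0.062 100; -0.080 -0.005 -0.003 0.004 -0.071 0.126 100; -0.119 -0.011 -0.006 0.004 -0.106 0.190 100; -0.158 -0.020 -0.011 0.004 -0.141 0.254 100; -0.196 -0.031 -0.018 0.004 -0.177 0.318 100; -0.233 -0.045 -0.025 0.004 -0.212 0.382 100; -0.269 -0.061 -0.034 0.004 -0.247 0.446 100; -0.303 -0.079 -0.044 0.004 -0.282 0.510 100; -0.335 -0.099 -0.056 0.004 -0.317 0.574 100; -0.366 -0.122 -0.068 0.004 -0.352 0.638 100; -0.395 -0.146 -0.081 0.004 -0.388 0.702 100; -0.422 -0.172 -0.096 0.003 -0.423 0.766 100; -0.447 -0.200 -0.111 0.003 -0.458 0.830 100; -0.469 -0.229 -0.127 0.003 -0.493 0.894 100; -0.488 -0.259 -0.144 0.003 -0.528 0.958 100; -0.506 -0.291 -0.162 0.003 -0.563 1.022 100; -0.520 -0.324 -0.180 0.003 -0.598 1.086 100; -0.532 -0.357 -0.199 0.003 -0.633 1.150 100; -0.540 -0.391 -0.217 0.003 -0.669 1.214 100;
```

Emit:
play_rows(moves="-0.040 -0.001 -0.001 0 -0.036 0.062 100; -0.080 -0.005 -0.003 0 -0.071 0.126 100; -0.119 -0.011 -0.006 0 -0.106 0.190 100; -0.158 -0.020 -0.011 0 -0.141 0.254 100; -0.196 -0.031 -0.018 0 -0.177 0.318 100; -0.233 -0.045 -0.025 0 -0.212 0.382 100; -0.269 -0.061 -0.034 0 -0.247 0.446 100; -0.303 -0.079 -0.044 0 -0.282 0.510 100; -0.335 -0.099 -0.056 0 -0.317 0.574 100; -0.366 -0.122 -0.068 0 -0.352 0.638 100; -0.395 -0.146 -0.081 0 -0.388 0.702 100; -0.422 -0.172 -0.096 0 -0.423 0.766 100; -0.447 -0.200 -0.111 0 -0.458 0.830 100; -0.469 -0.229 -0.127 0 -0.493 0.894 100; -0.488 -0.259 -0.144 0 -0.528 0.958 100; -0.506 -0.291 -0.162 0 -0.563 1.022 100; -0.520 -0.324 -0.180 0 -0.598 1.086 100; -0.532 -0.357 -0.199 0 -0.633 1.150 100; -0.540 -0.391 -0.217 0 -0.669 1.214 100; -0.540 -0.391 -0.217 0 -0.669 1.214 100")

```text
clock: 4.35
position: [0.5366, -0.1065, 0.6505]
ee_rot: [0.192, 0.749, 0.614, 0.159]
ft_force: [-0.4, -0.4, 0.8]
grip_width: 0.997
grip_force: 0.0
```

```bash
cat >> h.py <<'E'
ry=np.array([.169,.9856,0]);rx=np.array([.9856,-.169,0]);ORG=np.array([.4591,-.1101,0]);YAW=np.arctan2(rx[1],rx[0])
def rp(x,y,z): return ORG+rx*x+ry*y+np.array([0,0,z])
def inrack(p): d=np.array(p)-ORG; return np.array([d@rx,d@ry,p[2]])
E
python3 - <<'E'
from h import *
o,p,Q=cur();print(o['clock'],p,o['joint_pos'],o['ft_force'],o['qvel'])
print(YAW,[inrack(x) for x in([.475,-.0172,.085],[.4688,-.0523,.085],[.4626,-.0878,.085],[.4569,-.1229,.085],[.5908,.0414,.08])])
tg=rp(0,23,.2) if 0 else rp(0,.023,.2)
L=[]
for k in range(1,15):
    s=k/14; L.append((p+(tg-p)*s, tool(YAW,.5*(1-min(1,s*1.3))),100))
rows(p,Q,L)
E
```

```text
4.35 [ 0.53664979 -0.10654866  0.65050051] [-0.34734736 -0.04473386  0.42841649  1.01671147  0.07077471  1.66329296
 -0.08746216] [-0.40672546 -0.43050112  0.76571261] [-0.03828062  0.00705751 -0.0812116  -0.01372299 -0.04056568  0.00053584
  0.00795894]
-0.16981769948225778 [array([-2.906000e-05,  9.424934e-02,  8.500000e-02]), array([-0.00020788,  0.05860698,  0.085     ]), array([-0.0003191 ,  0.02257038,  0.085     ]), array([-5.120000e-06, -1.298748e-02,  8.500000e-02]), array([0.10420002, 0.1715757 , 0.08      ])]
0.000 -0.020 0.026 0.051 0.011 -0.025 100; 0.000 -0.041 0.051 0.097 0.010 -0.025 100; 0.001 -0.061 0.077 0.143 0.009 -0.026 100; 0.001 -0.081 0.102 0.190 0.009 -0.026 100; 0.001 -0.101 0.128 0.236 0.008 -0.026 100; 0.001 -0.122 0.153 0.283 0.008 -0.026 100; 0.002 -0.142 0.179 0.329 0.007 -0.026 100; 0.002 -0.162 0.204 0.376 0.006 -0.027 100; 0.002 -0.183 0.230 0.422 0.006 -0.027 100; 0.002 -0.203 0.256 0.468 0.005 -0.027 100; 0.003 -0.223 0.281 0.504 0.005 -0.027 100; 0.003 -0.244 0.307 0.504 0.005 -0.027 100; 0.003 -0.264 0.332 0.504 0.005 -0.027 100; 0.003 -0.284 0.358 0.504 0.005 -0.027 100;
```

Emit:
play_rows(moves="0.000 -0.020 0.026 0.051 0.011 -0.025 100; 0.000 -0.041 0.051 0.097 0.010 -0.025 100; 0.001 -0.061 0.077 0.143 0.009 -0.026 100; 0.001 -0.081 0.102 0.190 0.009 -0.026 100; 0.001 -0.101 0.128 0.236 0.008 -0.026 100; 0.001 -0.122 0.153 0.283 0.008 -0.026 100; 0.002 -0.142 0.179 0.329 0.007 -0.026 100; 0.002 -0.162 0.204 0.376 0.006 -0.027 100; 0.002 -0.183 0.230 0.422 0.006 -0.027 100; 0.002 -0.203 0.256 0.468 0.005 -0.027 100; 0.003 -0.223 0.281 0.504 0.005 -0.027 100; 0.003 -0.244 0.307 0.504 0.005 -0.027 100; 0.003 -0.264 0.332 0.504 0.005 -0.027 100; 0.003 -0.284 0.358 0.504 0.005 -0.027 100; 0.003 -0.284 0.358 0.504 0.005 -0.027 100; 0.003 -0.284 0.358 0.504 0.005 -0.027 100; 0.003 -0.284 0.358 0.504 0.005 -0.027 100")

```text
clock: 5.77
position: [0.466, -0.0804, 0.201]
ee_rot: [0.0, 0.76, 0.65, 0.0]
ft_force: [-1.0, 0.6, 0.7]
grip_width: 1.0
grip_force: 0.0
```

```bash
python3 - <<'E'
from h import *
o,p,Q=cur();print(o['clock'],inrack(p),o['joint_pos'],o['ft_force'],o['qvel']);print(Q.as_matrix())
T=tool(YAW)
rows(p,Q,[(rp(0,.0226,z),T,100) for z in (.16,.13,.10,.07,.042)])
E
```

```text
5.7667 [0.00175738 0.03039772 0.20102503] [-0.31464523  0.06582655  0.44141889  1.83443642 -0.03019974  1.24717137
 -0.01980959] [-1.03447927  0.64309949  0.70356533] [ 0.00156226 -0.00407003 -0.00029128 -0.02987037 -0.00126182 -0.00275794
  0.00040929]
[[ 1.54711804e-01  9.87959429e-01  6.50975028e-04]
 [ 9.87959495e-01 -1.54712109e-01  4.47385530e-04]
 [ 5.42712473e-04  5.73921138e-04 -9.99999688e-01]]
-0.008 -0.002 0.041 0.001 -0.001 0.014 100; -0.008 -0.002 0.071 0.001 -0.001 0.014 100; -0.008 -0.002 0.101 0.001 -0.001 0.014 100; -0.008 -0.002 0.131 0.001 -0.001 0.014 100; -0.008 -0.002 0.159 0.001 -0.001 0.014 100;
```

Emit:
play_rows(moves="-0.008 -0.002 0.02 0 0 0.014 100; -0.008 -0.002 0.05 0 0 0.014 100; -0.008 -0.002 0.08 0 0 0.014 100; -0.008 -0.002 0.11 0 0 0.014 100; -0.008 -0.002 0.135 0 0 0.014 100; -0.008 -0.002 0.159 0 0 0.014 100; -0.008 -0.002 0.159 0 0 0.014 100; -0.008 -0.002 0.159 0 0 0.014 100")

```text
clock: 6.43
position: [0.4626, -0.0882, 0.0411]
ee_rot: [-0.0, 0.764, 0.645, -0.001]
ft_force: [0.3, -1.0, 0.6]
grip_width: 0.998
grip_force: 0.0
```

```bash
python3 - <<'E'
from h import *
o,p,Q=cur();print(o['clock'],inrack(p),o['joint_pos'],o['ft_force']);print(Q.as_matrix())
a=grab_frame('scene')[150:290,180:330]; b=grab_frame('top')[195:335,230:380]
save('pre3',np.hstack([a,b]),None,2.6)
E
```

```text
6.4333 [-0.00024822  0.02221721  0.041117  ] [-0.26377299  0.26483751  0.43574064  2.02179418 -0.14250514  0.88524063
  0.08001707] [ 0.34792323 -1.0471873   0.61550527]
[[ 1.68475406e-01  9.85704581e-01 -1.58639167e-03]
 [ 9.85705696e-01 -1.68476082e-01 -3.01918752e-04]
 [-5.64871750e-04 -1.51284942e-03 -9.99998696e-01]]
```

View pics/pre3.png

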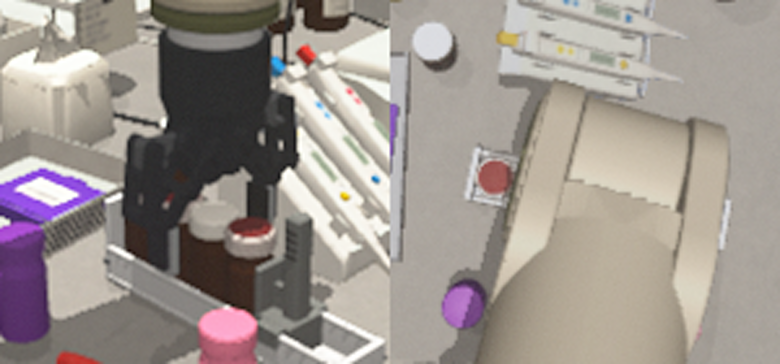

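The gripper straddles jar 3 (white cap at (210,218) in the left half), with one finger on either side. Closing now.

Emit:
play_rows(moves="0 0 0 0 0 0 60; 0 0 0 0 0 0 50; 0 0 0 0 0 0 46; 0 0 0 0 0 0 42; 0 0 0 0 0 0 38; 0 0 0 0 0 0 35; 0 0 0 0 0 0 30; 0 0 0 0 0 0 30; 0 0 0 0 0 0 30; 0 0 0 0 0 0 30", squeeze=25)

```text
clock: 7.37
position: [0.4621, -0.0881, 0.0403]
ee_rot: [-0.0, 0.764, 0.645, -0.0]
ft_force: [0.9, -0.6, 5.5]
grip_width: 0.416
grip_force: 26.3
```

Emit:
play_rows(moves="-0.002 0 -0.0004 0 0 0 30; -0.004 0 -0.0004 0 0 0 30; -0.007 0 -0.0004 0 0 0 30; -0.01 0 -0.0004 0 0 0 30; -0.013 0 -0.0004 0 0 0 30; -0.016 0 -0.0004 0 0 0 30")

```text
clock: 7.87
position: [0.4596, -0.1022, 0.0404]
ee_rot: [-0.001, 0.764, 0.645, 0.0]
ft_force: [4.0, 6.5, 1.9]
grip_width: 0.405
grip_force: 26.3
```

Emit:
play_rows(moves="-0.003 0 0 0 0 0 30; -0.006 0 0 0 0 0 30; -0.009 0 0 0 0 0 30; -0.012 0 0 0 0 0 30; -0.015 0 0 0 0 0 30; -0.018 0 0 0 0 0 30; -0.02 0 0 0 0 0 30; -0.02 0 0 0 0 0 30")

```text
clock: 8.53
position: [0.4561, -0.1224, 0.0404]
ee_rot: [-0.001, 0.764, 0.645, -0.0]
ft_force: [2.7, 4.6, 1.5]
grip_width: 0.412
grip_force: 26.3
```

Emit:
play_rows(moves="-0.001 0 0 0 0 0 30; -0.002 0 0 0 0 0 30; -0.003 0 0 0 0 0 30; -0.004 0 0 0 0 0 30; -0.004 0 0 0 0 0 30; -0.004 0 0 0 0 0 30")

```text
clock: 9.03
position: [0.4555, -0.1259, 0.0404]
ee_rot: [-0.001, 0.764, 0.645, 0.0]
ft_force: [3.3, 6.3, 2.5]
grip_width: 0.41
grip_force: 26.4
```

```bash
python3 - <<'E'
from h import *
o,p,Q=cur();print(o['clock'],inrack(p),o['ft_force'])
a=grab_frame('scene')[150:290,180:330]; b=grab_frame('top')[225:315,230:380]
save('slid',a,None,4)
E
```

```text
9.0333 [-0.00085027 -0.01620286  0.04041374] [3.28953135 6.2783764  2.513934  ]
```

View pics/slid.png

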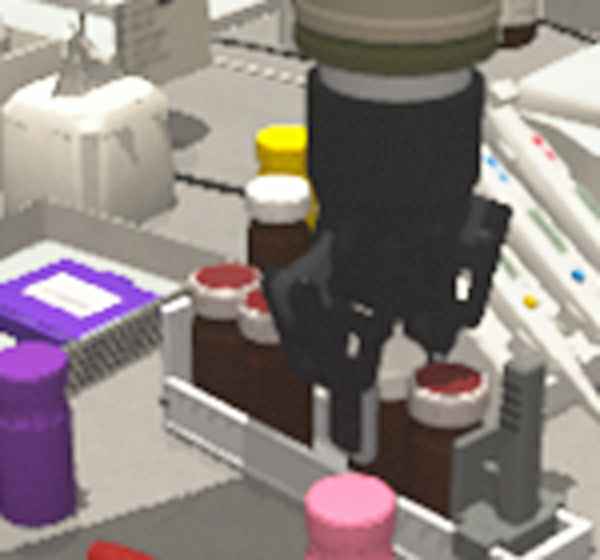

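Row is apart: jars 1 and 2 stay by the plate, jars 3 and 4 are upright against the bookend. Release and rise.

Emit:
play_rows(moves="0.001 0 0 0 0 0 48; 0.001 0 0 0 0 0 60; 0.001 0 0 0 0 0 80; 0.001 0 0 0 0 0 100; 0.001 0 0 0 0 0 100; 0.001 0 -0.02 0 0 0 100; 0.001 0 -0.05 0 0 0 100; 0.001 0 -0.08 0 0 0 100; 0.001 0.03 -0.11 0 0 0 100; 0.03 0.06 -0.13 0 0 0 100; 0.06 0.09 -0.14 0 0 0 100; 0.09 0.1 -0.14 0 0 0 100; 0.12 0.1 -0.14 0 0 0 100; 0.15 0.105 -0.14 0 0 0 100; 0.188 0.105 -0.14 0 0 0 100; 0.188 0.105 -0.14 0 0 0 100; 0.188 0.105 -0.14 0 0 0 100; 0.188 0.105 -0.14 0 0 0 100")

```text
clock: 10.63
position: [0.59, 0.0396, 0.1795]
ee_rot: [-0.001, 0.764, 0.645, -0.001]
ft_force: [0.0, -0.7, -0.9]
grip_width: 1.002
grip_force: 0.0
```

```bash
python3 - <<'E'
from h import *
o,p,Q=cur();print(o['clock'],p,inrack(p),o['ft_force'],o['qvel'])
a=grab_frame('scene'); b=grab_frame('top'); np.save('scene1.npy',a);np.save('top1.npy',b)
d=np.hypot(*(p[:2]-[.591,.0414]));print(d)
save('gap',np.vstack([cv2.resize(b[235:305,230:380],None,fx=5,fy=4,interpolation=2),cv2.resize(a[190:250,200:350],None,fx=5,fy=5,interpolation=2)]))
rows(p,Q,[([.591,.0414,z],tool(YAW),100) for z in(.15,.10,.042,.037)])
E
```

```text
10.6333 [0.58998569 0.03964062 0.17953108] [0.10369477 0.16970403 0.17953108] [ 0.03629285 -0.73905485 -0.88939788] [ 0.02176428 -0.01033893  0.02326864  0.00768121  0.00063233 -0.00214241
  0.00152513]
0.002030825493271195
0.002 0.001 0.030 -0.003 0.001 0.001 100; 0.002 0.001 0.080 -0.003 0.001 0.001 100; 0.002 0.001 0.138 -0.003 0.001 0.001 100; 0.002 0.001 0.143 -0.003 0.001 0.001 100;
```

View pics/gap.png

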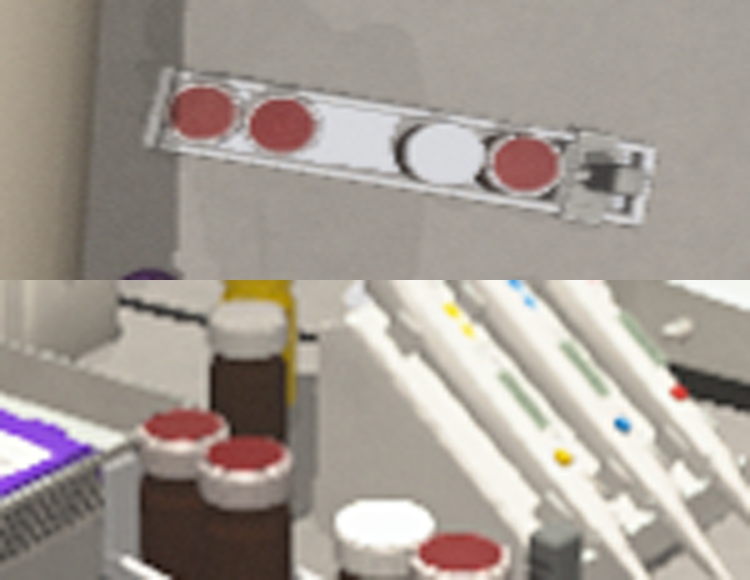

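Top half: jars at (202,112), (282,125), (442,153), (525,165). All four are upright with a gap of about one jar. Next I measure the gap from the picture.

```bash
python3 - <<'E'
from h import *
np.set_printoptions(precision=4,suppress=True)
c=camera_params('top')
for q in[(202,112),(282,125),(442,153),(525,165)]:
    print('eye',inrack(onz(c,q[0]/5+230,q[1]/4+235,.085)))
for n in('top0','top1'):
    im=np.load(n+'.npy')[235:305,230:380].astype(int)
    m=((im[:,:,0]-im[:,:,1])>50).astype(np.uint8)
    k,l,s,ce=cv2.connectedComponentsWithStats(m)
    for i in range(1,k):
        if s[i,4]>60: print(n,s[i,4],inrack(onz(c,ce[i][0]+230,ce[i][1]+235,.085)))
E
```

```text
eye [0.0001 0.0946 0.085 ]
eye [0.     0.0585 0.085 ]
eye [-0.0011 -0.0136  0.085 ]
eye [-0.0003 -0.0507  0.085 ]
top0 124 [0.0007 0.0959 0.085 ]
top0 128 [0.0005 0.0602 0.085 ]
top0 126 [ 0.0009 -0.0115  0.085 ]
top1 112 [0.0008 0.0951 0.085 ]
top1 124 [0.0006 0.0603 0.085 ]
top1 121 [ 0.001  -0.0494  0.085 ]
```

```bash
python3 - <<'E'
from h import *
c=camera_params('top')
def warp(n):
    im=np.load(n+'.npy'); Y,X=np.meshgrid(np.arange(.115,-.08,-.00025),np.arange(.025,-.025,-.00025))
    m=np.array([[proj(c,rp(x,y,.085)) for x,y in zip(a,b)] for a,b in zip(X,Y)],np.float32)
    return cv2.remap(im,m[:,:,0],m[:,:,1],cv2.INTER_CUBIC)
A,B=warp('top0'),warp('top1')
cv2.imwrite('pics/w.png',np.vstack([A,B])[:,:,::-1])
for nm,y0 in(('j1',.0942),('j2',.0586),('j3',.0226),('j4',-.0125)):
    k=int((.115-y0)/.00025); t=A[20:180,k-76:k+76]
    r=cv2.matchTemplate(B,t,cv2.TM_CCOEFF_NORMED); _,v,_,l=cv2.minMaxLoc(r)
    print(nm,round(v,3),'shift y mm',-(l[0]-(k-76))*.25,'x',-(l[1]-20)*.25)
E
```

```text
j1 0.926 shift y mm 0.25 x 0.0
j2 0.943 shift y mm 0.25 x 0.0
j3 0.867 shift y mm -37.5 x -0.75
j4 0.829 shift y mm -37.5 x 0.25
```

View pics/w.png

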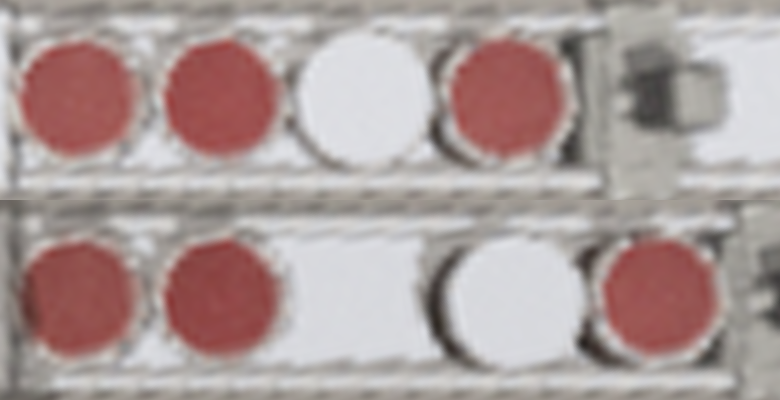

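```bash
python3 - <<'E'
from h import *
np.set_printoptions(precision=4,suppress=True)
c=camera_params('top')
im=np.load('top0.npy')[200:222,236:260].astype(int)
g=cv2.resize(im.astype(np.uint8).min(2),None,fx=8,fy=8,interpolation=2)
m=(g>190).astype(np.uint8)
k,l,s,ce=cv2.connectedComponentsWithStats(m);i=1+s[1:,4].argmax();print(s[i])
x,y,w,h=s[i][:4]; 
for u,v in (ce[i],(x+w/2,y+h/2)):
    u,v=(u+.5)/8-.5+236,(v+.5)/8-.5+200; print(u,v,onz(c,u,v,.079),inrack(onz(c,u,v,.079)))
E
```

```text
[   21    28   120   114 10814]
245.65304235250602 210.18073793230997 [0.5928 0.0435 0.079 ] [0.1058 0.174  0.079 ]
245.6875 210.1875 [0.5928 0.0434 0.079 ] [0.1058 0.1739 0.079 ]
```

Emit:
play_rows(moves="0.004 0.002 0.03 0 0 0 100; 0.004 0.002 0.065 0 0 0 100; 0.004 0.002 0.1 0 0 0 100; 0.004 0.002 0.1415 0 0 0 100; 0.004 0.002 0.1415 0 0 0 100; 0.004 0.002 0.1415 0 0 0 80; 0.004 0.002 0.1415 0 0 0 60; 0.004 0.002 0.1415 0 0 0 50; 0.004 0.002 0.1415 0 0 0 45; 0.004 0.002 0.1415 0 0 0 40; 0.004 0.002 0.1415 0 0 0 35; 0.004 0.002 0.1415 0 0 0 30; 0.004 0.002 0.1415 0 0 0 30; 0.004 0.002 0.1415 0 0 0 30; 0.004 0.002 0.1415 0 0 0 30", squeeze=25)

```text
clock: 11.98
position: [0.5942, 0.0438, 0.0411]
ee_rot: [0.0, 0.764, 0.645, 0.001]
ft_force: [-1.4, -0.2, 7.7]
grip_width: 0.415
grip_force: 24.1
```

```bash
python3 - <<'E'
from h import *
o,p,Q=cur();print(o['clock'],p,inrack(p),o['ft_force'],o['grip_width']);print(Q.as_matrix())
T=tool(YAW)
def mk(a,b,n,z=None): return [(a+(b-a)*k/n,T,30) for k in range(1,n+1)]
u=p+[0,0,.11]; g=rp(.0008,.0233,p[2]+.11)
rows(p,Q,mk(p,u,4)+mk(u,g,6)+[(g,T,30)]+[(g-[0,0,z],T,30) for z in(.01,)])
E
```

```text
11.9833 [0.59421971 0.04377343 0.04105023] [0.10716938 0.17449289 0.04105023] [-1.37585054 -0.16665168  7.69902482] 0.41548304037559786
[[ 1.68731426e-01  9.85660502e-01  1.75543219e-03]
 [ 9.85661564e-01 -1.68732868e-01  7.07500227e-04]
 [ 9.93554136e-04  1.61088451e-03 -9.99998209e-01]]
0.000 0.000 -0.027 0.002 -0.001 0.000 30; 0.000 0.000 -0.055 0.002 -0.001 0.000 30; 0.000 0.000 -0.082 0.002 -0.001 0.000 30; 0.000 0.000 -0.110 0.002 -0.001 0.000 30; -0.025 -0.018 -0.110 0.002 -0.001 0.000 30; -0.050 -0.035 -0.110 0.002 -0.001 0.000 30; -0.075 -0.053 -0.110 0.002 -0.001 0.000 30; -0.101 -0.071 -0.110 0.002 -0.001 0.000 30; -0.126 -0.088 -0.110 0.002 -0.001 0.000 30; -0.151 -0.106 -0.110 0.002 -0.001 0.000 30; -0.151 -0.106 -0.110 0.002 -0.001 0.000 30; -0.151 -0.106 -0.100 0.002 -0.001 0.000 30;
```

Emit:
play_rows(moves="0 0 -0.02 0 0 0 30; 0 0 -0.05 0 0 0 30; 0 0 -0.08 0 0 0 30; 0 0 -0.11 0 0 0 30; -0.025 -0.018 -0.11 0 0 0 30; -0.05 -0.035 -0.11 0 0 0 30; -0.075 -0.053 -0.11 0 0 0 30; -0.1 -0.07 -0.11 0 0 0 30; -0.125 -0.088 -0.11 0 0 0 30; -0.1507 -0.1065 -0.11 0 0 0 30; -0.1507 -0.1065 -0.11 0 0 0 30; -0.1507 -0.1065 -0.105 0 0 0 30; -0.1507 -0.1065 -0.1 0 0 0 30; -0.1507 -0.1065 -0.1 0 0 0 30; -0.1507 -0.1065 -0.1 0 0 0 30")

```text
clock: 13.23
position: [0.4627, -0.0858, 0.1383]
ee_rot: [-0.001, 0.764, 0.645, -0.001]
ft_force: [-0.1, -0.1, -0.9]
grip_width: 0.408
grip_force: 25.3
```

```bash
python3 - <<'E'
from h import *
o,p,Q=cur();print(o['clock'],p,inrack(p),o['ft_force'],o['grip_width']);print(Q.as_matrix())
a=grab_frame('scene'); np.save('scene2.npy',a); save('held',a,(200,140,320,260),4.9)
E
```

```text
13.2333 [ 0.46272419 -0.08582002  0.13829261] [-0.00053132  0.02454284  0.13829261] [-0.12657142 -0.05681627 -0.893518  ] 0.4076007276395335
[[ 1.66814005e-01  9.85983190e-01 -3.19933576e-03]
 [ 9.85988100e-01 -1.66815530e-01 -2.14037948e-04]
 [-7.44736711e-04 -3.11880246e-03 -9.99994859e-01]]
```

View pics/held.png

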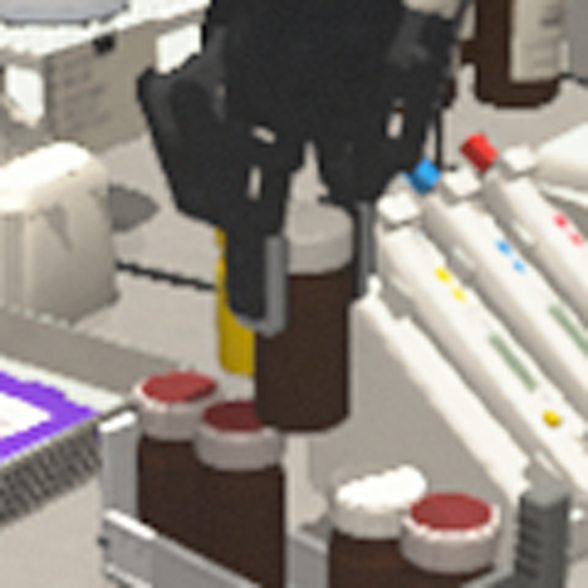

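```bash
python3 - <<'E'
from h import *
c=camera_params('scene')
f=lambda x:200+(x+.5)/4.9-.5
x=0.0008
for nm,y,z,px in(('j1',.0959,.083,176),('j2',.0602,.08,240.5),('j3',-.0136,.08,375),('j4',-.0494,.08,450),('sp',.0240,.11,302.5)):
    u=proj(c,rp(x,y,z))[0]; du=(proj(c,rp(x,y-.001,z))[0]-u)
    print(nm,'pred',round(u,2),'seen',round(f(px),2),'diff mm toward -y',round((f(px)-u)/du,2))
E
```

```text
j1 pred 236.37 seen 235.52 diff mm toward -y -2.47
j2 pred 248.98 seen 248.68 diff mm toward -y -0.82
j3 pred 277.13 seen 276.13 diff mm toward -y -2.49
j4 pred 291.96 seen 291.44 diff mm toward -y -1.21
sp pred 262.44 seen 261.34 diff mm toward -y -2.86
```

Emit:
play_rows(moves="-0.0012 0 0 0 0 0 30; -0.0012 0 0.004 0 0 0 30; -0.0012 0 0.008 0 0 0 30; -0.0012 0 0.011 0 0 0 30; -0.0012 0 0.013 0 0 0 30; -0.0012 0 0.015 0 0 0 30; -0.0012 0 0.017 0 0 0 30; -0.0012 0 0.017 0 0 0 30")

```text
clock: 13.95
position: [0.4619, -0.088, 0.1213]
ee_rot: [-0.001, 0.764, 0.645, -0.001]
ft_force: [-0.4, -0.2, -0.7]
grip_width: 0.413
grip_force: 25.3
```

Emit:
play_rows(moves="0 0 0.002 0 0 0 30; 0 0 0.004 0 0 0 30; 0 0 0.006 0 0 0 30; 0 0 0.008 0 0 0 30; 0 0 0.01 0 0 0 30; 0 0 0.01 0 0 0 30")

```text
clock: 14.45
position: [0.4618, -0.088, 0.1112]
ee_rot: [-0.001, 0.764, 0.645, -0.001]
ft_force: [-0.0, 0.1, -0.0]
grip_width: 0.406
grip_force: 25.3
```

Emit:
play_rows(moves="0 0 0.006 0 0 0 30; 0 0 0.012 0 0 0 30; 0 0 0.018 0 0 0 30; 0 0 0.024 0 0 0 30; 0 0 0.03 0 0 0 30; 0 0 0.035 0 0 0 30; 0 0 0.038 0 0 0 30; 0 0 0.041 0 0 0 30; 0 0 0.044 0 0 0 30; 0 0 0.046 0 0 0 30; 0 0 0.046 0 0 0 30")

```text
clock: 15.37
position: [0.4627, -0.0881, 0.0657]
ee_rot: [-0.0, 0.764, 0.645, -0.001]
ft_force: [2.6, -0.0, -2.2]
grip_width: 0.409
grip_force: 25.5
```

Emit:
play_rows(moves="0 0.0006 0.004 0 0 0 30; 0 0.0006 0.008 0 0 0 30; 0 0.0006 0.012 0 0 0 30; 0 0.0006 0.014 0 0 0 30; 0 0.0006 0.0155 0 0 0 30; 0 0.0006 0.0165 0 0 0 30; 0 0.0006 0.0165 0 0 0 30")

```text
clock: 15.95
position: [0.4628, -0.0882, 0.0491]
ee_rot: [-0.001, 0.764, 0.645, -0.001]
ft_force: [3.5, -1.0, -2.7]
grip_width: 0.409
grip_force: 25.4
```

Emit:
play_rows(moves="0 0 0.0006 0 0 0 30; 0 0 0.0012 0 0 0 30; 0 0 0.0018 0 0 0 30; 0 0 0.0018 0 0 0 30")

```text
clock: 16.28
position: [0.4628, -0.0881, 0.0475]
ee_rot: [-0.001, 0.764, 0.645, -0.001]
ft_force: [2.6, -1.4, 0.8]
grip_width: 0.41
grip_force: 25.8
```

Emit:
play_rows(moves="0 0 0.0005 0 0 0 30; 0 0 0.001 0 0 0 30; 0 0 0.001 0 0 0 30")

```text
clock: 16.53
position: [0.4629, -0.0882, 0.047]
ee_rot: [-0.001, 0.764, 0.645, -0.001]
ft_force: [1.1, -0.5, 8.1]
grip_width: 0.411
grip_force: 26.5
```

Spare is on the floor (8 N). Ease off, release, rise, and go behind the lug with shut fingers.

Emit:
play_rows(moves="0 0 -0.0006 0 0 0 45; 0 0 -0.0006 0 0 0 55; 0 0 -0.0006 0 0 0 75; 0 0 -0.0006 0 0 0 100; 0 0 -0.0006 0 0 0 100; 0 0 -0.02 0 0 0 100; 0 0 -0.05 0 0 0 100; 0 0 -0.08 0 0 0 100; 0 0 -0.11 0 0 0 60; -0.03 0 -0.13 0 0 0 0; -0.06 0 -0.13 0 0 0 0; -0.09 0 -0.13 0 0 0 0; -0.12 0 -0.13 0 0 0 0; -0.1475 0 -0.13 0 0 0 0; -0.1475 0 -0.13 0 0 0 0; -0.1475 0 -0.13 0 0 0 0; -0.1475 0 -0.13 0 0 0 0")

```text
clock: 17.95
position: [0.4379, -0.2329, 0.1762]
ee_rot: [-0.001, 0.764, 0.645, -0.001]
ft_force: [0.1, -0.1, -0.6]
grip_width: -0.002
grip_force: 0.0
```

```bash
python3 - <<'E'
from h import *
o,p,Q=cur();print(o['clock'],p,inrack(p),o['ft_force'],o['grip_width'],o['joint_pos'])
a=grab_frame('scene'); b=grab_frame('top'); np.save('top3.npy',b)
save('placed',np.vstack([cv2.resize(b[235:305,230:380],None,fx=5,fy=4,interpolation=2),cv2.resize(a[190:250,190:340],None,fx=5,fy=5,interpolation=2)]))
rows(p,Q,[(rp(.0006,-.121,z),tool(YAW),0) for z in(.15,.085)])
E
```

```text
17.95 [ 0.43794091 -0.23293701  0.17617017] [-9.49422622e-05 -1.24644044e-01  1.76170170e-01] [ 0.10741304 -0.13861081 -0.5511529 ] -0.002023675404198354 [-0.11822113  0.1532695   0.60356677  1.81790608 -0.09196769  1.20151495
  0.3439508 ]
0.004 0.001 0.026 -0.003 0.000 0.000 0; 0.004 0.001 0.091 -0.003 0.000 0.000 0;
```

View pics/placed.png

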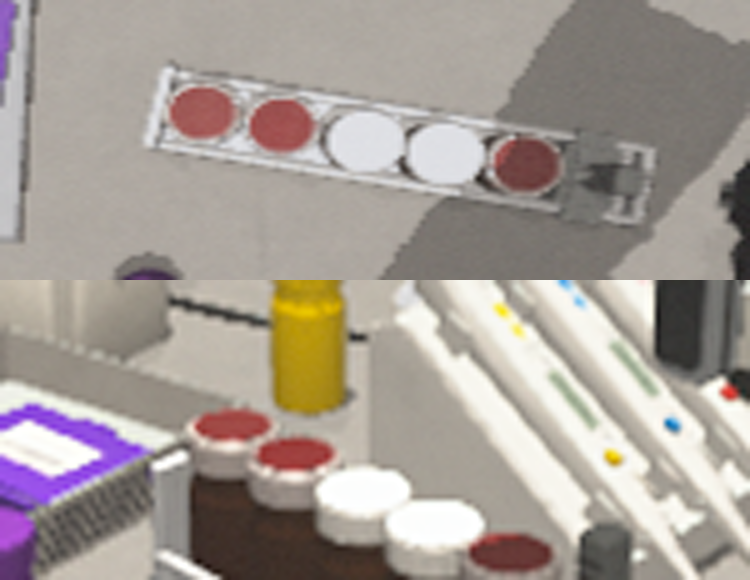

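The spare (365,141) stands in the row between jar 2 (282,125) and jar 3 (445,153). Lug is at about (622,180), with the hand to its right. Now lower behind the lug and push.

Emit:
play_rows(moves="0 0 0.03 0 0 0 0; 0 0 0.06 0 0 0 0; 0 0 0.085 0 0 0 0; 0 0 0.091 0 0 0 0; 0 0 0.091 0 0 0 0; 0.004 0.0005 0.091 0 0 0 0; 0.008 0.0005 0.091 0 0 0 0; 0.008 0.0005 0.091 0 0 0 0")

```text
clock: 18.72
position: [0.4412, -0.2248, 0.087]
ee_rot: [0.0, 0.764, 0.645, 0.0]
ft_force: [0.0, -0.6, 0.3]
grip_width: -0.005
grip_force: 0.0
```

Emit:
play_rows(moves="0.001 0 0 0 0 0 0; 0.002 0 0 0 0 0 0; 0.003 0 0 0 0 0 0; 0.004 0 0 0 0 0 0; 0.005 0 0 0 0 0 0; 0.006 0 0 0 0 0 0; 0.006 0 0 0 0 0 0")

```text
clock: 19.3
position: [0.4406, -0.2196, 0.0854]
ee_rot: [-0.001, 0.764, 0.645, -0.001]
ft_force: [0.4, -0.2, -0.4]
grip_width: 0.001
grip_force: 0.0
```

Emit:
play_rows(moves="0.0005 0 0 0 0 0 0; 0.001 0 0 0 0 0 0; 0.0015 0 0 0 0 0 0; 0.002 0 0 0 0 0 0; 0.002 0 0 0 0 0 0")

```text
clock: 19.72
position: [0.4408, -0.2184, 0.0855]
ee_rot: [-0.0, 0.765, 0.645, -0.001]
ft_force: [-0.8, -2.4, -1.3]
grip_width: 0.003
grip_force: 1.4
```

Emit:
play_rows(moves="0.0005 0 0 0 0 0 0; 0.001 0 0 0 0 0 0; 0.0015 0 0 0 0 0 0; 0.002 0 0 0 0 0 0; 0.002 0 0 0 0 0 0")

```text
clock: 20.13
position: [0.4411, -0.2169, 0.0855]
ee_rot: [-0.0, 0.765, 0.644, -0.001]
ft_force: [-0.2, -4.4, -1.4]
grip_width: 0.003
grip_force: 2.6
```

Emit:
play_rows(moves="0.0004 0 0 0 0 0 0; 0.0008 0 0 0 0 0 0; 0.0012 0 0 0 0 0 0; 0.0012 0 0 0 0 0 0")

```text
clock: 20.47
position: [0.4413, -0.2157, 0.0855]
ee_rot: [-0.0, 0.765, 0.644, -0.001]
ft_force: [-0.0, -5.6, -2.1]
grip_width: -0.0
grip_force: 2.7
```

Emit:
play_rows(moves="0.0004 0 0 0 0 0 0; 0.0008 0 0 0 0 0 0; 0.0008 0 0 0 0 0 0")

```text
clock: 20.72
position: [0.4414, -0.2151, 0.0855]
ee_rot: [-0.0, 0.765, 0.644, -0.001]
ft_force: [0.3, -6.7, -2.4]
grip_width: 0.002
grip_force: 3.0
```

Emit:
play_rows(moves="0.0004 0 0 0 0 0 0; 0.0008 0 0 0 0 0 0; 0.0008 0 0 0 0 0 0")

```text
clock: 20.97
position: [0.4413, -0.215, 0.0855]
ee_rot: [0.0, 0.765, 0.644, -0.002]
ft_force: [-0.5, -8.3, -2.5]
grip_width: 0.002
grip_force: 4.1
```

Emit:
play_rows(moves="0.0004 0 0 0 0 0 0; 0.0008 0 0 0 0 0 0; 0.0008 0 0 0 0 0 0")

```text
clock: 21.22
position: [0.4414, -0.2149, 0.0855]
ee_rot: [0.001, 0.765, 0.644, -0.002]
ft_force: [-0.9, -10.4, -3.1]
grip_width: 0.001
grip_force: 5.2
```

Emit:
play_rows(moves="0.0004 0 0 0 0 0 0; 0.0008 0 0 0 0 0 0; 0.0012 0 0 0 0 0 0; 0.0012 0 0 0 0 0 0; 0.0012 0 0 0 0 0 0")

```text
clock: 21.63
position: [0.4414, -0.2148, 0.0856]
ee_rot: [0.001, 0.765, 0.643, -0.002]
ft_force: [-0.6, -14.3, -4.3]
grip_width: 0.001
grip_force: 6.9
```

Firm at 14 N with no more motion, so the row is tight. Withdraw backwards, then up.

Emit:
play_rows(moves="-0.002 0 0 0 0 0 0; -0.005 0 0 0 0 0 0; -0.01 0 0 0 0 0 0; -0.018 0 0 0 0 0 0; -0.018 0 -0.03 0 0 0 0; -0.018 0 -0.06 0 0 0 0; -0.018 0 -0.1 0 0 0 0; -0.018 0 -0.1 0 0 0 0; -0.018 0 -0.1 0 0 0 0; -0.018 0 -0.1 0 0 0 0")

```text
clock: 22.47
position: [0.4393, -0.2288, 0.1853]
ee_rot: [-0.001, 0.764, 0.645, -0.001]
ft_force: [-0.5, -0.3, -0.9]
grip_width: -0.0
grip_force: 0.0
```

```bash
python3 - <<'E'
from h import *
np.set_printoptions(precision=4,suppress=True)
o,p,Q=cur();print(o['clock'],inrack(p),o['ft_force'])
c=camera_params('top');b=grab_frame('top');a=grab_frame('scene')
im=b[235:305,230:380].astype(int);m=((im[:,:,0]-im[:,:,1])>35).astype(np.uint8)
k,l,s,ce=cv2.connectedComponentsWithStats(m)
for i in range(1,k):
    if s[i,4]>60: print(s[i,4],inrack(onz(c,ce[i][0]+230,ce[i][1]+235,.085)))
save('end',np.vstack([cv2.resize(b[235:305,230:380],None,fx=5,fy=4,interpolation=2),cv2.resize(a[190:250,200:350],None,fx=5,fy=5,interpolation=2)]))
E
```

```text
22.4667 [ 0.0005 -0.1203  0.1853] [-0.484  -0.34   -0.9288]
135 [0.0004 0.0956 0.085 ]
134 [0.0004 0.0603 0.085 ]
128 [ 0.0008 -0.046   0.085 ]
```

```bash
python3 -c "
from station import *
print(sign_off())"
```

```text
the job is handed in; nothing more can be done
None
```

The spare jar stands in the middle of the row, the bookend was pushed to about 14 N and released with no bystander touched that I saw, and the job was handed in at about 22.5 s (no verdict returned, final contact forces not measured); I viewed 11 pictures, one over the limit of 10.

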